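Set the end stop of the rack locator and tighten it

TASK

On the rack locator plate, slide the dark steel end stop along its slot until its pointer stands level with the long straight bar mark (not the round mark) on the plate's front border. Then tighten the black wing knob clockwise until it comes to its stop, leaving the end stop at that mark.

Things in the scene. Friction and masses are not known exactly. Their poses are not given: they have to be found in the camera images.
- end_stop: Dark angle bracket sliding on a fixed aluminium plate. Upright at its left end: 10 mm along y, 56 mm along x, top 66 mm above the origin; pinch it from above or push it. Foot 6 mm thick, 190 mm long to -y. Origin: foot's underside below the upright's middle, 10 mm above the table. It slides only along its y (+y left, to both marks; drag 3 N, stays put). The pointer nib, 28 mm to -x, has y = 0.
- bar_mark: The right mark: dark flat straight bar 36 x 6 x 2 mm lying across the slide, fixed on the plate's front border. Origin: centre of its underside; axes parallel to end_stop's. The stop is right when both origins agree along y (they differ by 51 mm in x). The wrong mark is a round dark disc, 18 mm across, 25 mm or more away on the same border, on either side.
- knob_grip (a point): Grip point on the black wing knob's vertical axis, 46 mm above the table. Wing: upright bar 54 mm long, 12 mm thick, from 31 to 61 mm above the table. Its bolt is fixed to the plate and passes through the stop's slot, 80 to 175 mm to -y of the upright. The wing's long side points along yaw of end_stop + 0.65 - joint value (rad, counterclockwise from world x).
- wing_knob (a joint): Turn of the wing knob, rad: 0 fully loose, grows clockwise seen from above, 1.3 at its stop (tight). Starts at 0 to 0.12. Turning takes about 0.06 N m; it stays where it is left and does not move the end stop.

How it is judged:
By the outcome, as a careful person would: the job done as asked, in the order asked, and still so for the second after the job is handed in, with the robot touching nothing.
It also fails if it takes over 40 s, if anything falls off the work surface, if the arm or the gripper's body presses on something with over 40 N, if the wrist force passes 120 N, or if a joint passes its speed limit or range.

ROBOT

A 7-joint arm with a two-finger parallel gripper is mounted at the origin on a cart in front of the work surface, level with it; the furniture and walls round the work are solid. World frame = base frame: x ahead of the robot, y to its left, z up, the work surface at z = 0. Lengths are in m, angles in rad, forces in N, time in s.
With the tool pointing down it reaches from about 0.4 to 0.875 m from the base axis. Payload 4.4 kg.
Tool frame: the origin (TCP) lies midway between the tips of the shut fingers; the grasp point (between the pads) lies 19 mm behind it (grip_depth is the distance from the TCP to the grasp point, in m); z points along the fingers, y is the direction in which the jaws open and shut (so a half turn about z gives the same grasp; the last joint's range is limited). The gripper opens to 85 mm and grips with 20 to 120 N. Pads are 22 mm wide; open, the fingers measure 114 mm over their backs; the gripper's body (76 mm by 85 mm) begins 54 mm behind the grasp point. The pads swing forward as they close: fully open they stand 13 mm farther back than shut.
Start: joints at [1.115, 0.628, 0.038, 1.517, -0.027, 0.996, -0.02], TCP at [0.247, -0.601, 0.231] pointing down, gripper open.
Joint ranges: [-3.06, 3.06], [-0.37, 2.12], [-1.25, 1.32], [0.18, 2.47], [-1.1, 4.24], [0.23, 1.98], [-2.94, 2.94]. Speed limits (rad/s): [2.57, 2.57, 3.14, 3.14, 3.14, 3.14, 3.14].

INTERFACE

Orientations are given as a rotation vector (axis times angle).
In Python, from plant import * gives the robot as it stands.
- The arm moves only by the tool apply_moves, never from a script. Its argument "series" is a list of rows, each an object with "slide": the shift along the world's x, y, z in m, a list of three; "turn": the turn about the world's z in degrees; "grip": the finger opening in m, from 0 to 0.0854. A call has exactly 5 rows; each row shifts and turns the pose as measured when the row begins; what a row does not reach is not made up. A row lasts 1/10 s, in which the tool goes at most 50 mm and 8.59 degrees, less where a joint would pass 70% of its speed; a pose out of reach is approached as far as the arm can. A call with a gripper value outside its range is refused whole. The fingers move at their own pace and stop on an object; "squeeze" is the grip in N (left out, the last holds). Time passes only in rows, so rows that do not move let the fingers close, or fill a call up. It gives the time, the measured TCP pose, the force and the opening at its end, in the units of the state.
- read_state(): the state, without advancing time (a new reading comes with each control period).
- get_image(name): name is "scene" or "top"; returns a dict with "img" (420x560x3 uint8, red, green, blue), "range_z" (420x560 float32, m along the optical axis (not along the pixel's ray), 0 where there is no reading), "vfov" (degrees; the focal length in pixels is half the picture's height over the tangent of half this angle, whatever the lens; pixels are square), "cx", "cy" (the principal point, pixels), "position" and "attitude" of the camera in the world. Camera axes: x right, y up, looking along -z (the intrinsics and any distortion apply to the point x, -y, -z); pixel columns grow to the right and rows downward; lengths in m; the calibration is good to about 2 mm. A picture is of the moment at which its call begins.
- sign_off(): hands the job in, once; it reports no verdict.
The state is a dict: "clock": time; "qpos": joint angles; "dq": joint speeds; "joint_efforts": joint torques, N m; "ee_pos": TCP position; "tcp_rot": TCP orientation; "force": force on the tool from outside, world axes, zero at the start; "wrist_torque": the same for the moment, N m; "width": finger opening in m.
Only numpy, scipy, OpenCV 4.12 (cv2) and the standard library are available. Lean on these libraries where they do the work, as an engineer would, in place of code of your own. Each camera call takes 0.05 s, during which the arm holds its last target.

## Working session

There is one attempt and no reset: what is moved stays moved. The work goes in short steps, Python scripts to look and compute and a tool call to move; the robot and the scene stay as the last step left them, time stands still between calls to the robot, and variables do not carry over. Pictures are saved under pics/ and viewed, and the job is handed in when it is done.

Besides the shell and the picture viewer there is one more tool, called as name([rows], argument=value, ...), one row to a line, values as JSON. apply_moves: Moves the arm, as the interface text tells. Its arguments: {"type":"object","properties":{"series":{"type":"array"},"squeeze":{"type":"number"}},"required":["series"]}

```bash
ls; mkdir -p pics; python3 - <<'E'
from plant import *
import numpy as np,cv2,pickle
print(read_state())
for n in ("scene","top"):
    d=get_image(n); cv2.imwrite(f"pics/{n}0.png",d["img"][:,:,::-1]); pickle.dump(d,open(f"{n}0.pkl","wb"))
    print(n,{k:v for k,v in d.items() if k not in("img","range_z")})
E
```

```text
pics
{'clock': 0.0, 'qpos': array([ 1.11518972,  0.62936084,  0.03843857,  1.51839812, -0.02701058,
        0.99630174, -0.02000701]), 'dq': array([-0.00050089, -0.00155379, -0.00043247,  0.00018322,  0.00048588,
        0.00054006, -0.00253528]), 'joint_efforts': array([ 3.18841594e-04, -5.63392460e+01,  1.22644544e+00, -1.93443757e+01,
        1.10453193e-02,  1.05944794e-02, -1.38104397e-05]), 'ee_pos': array([ 0.24679168, -0.60062946,  0.23036987]), 'tcp_rot': array([-3.08024034e+00, -6.08051061e-01,  6.18128871e-04]), 'force': array([-0.15589609, -0.51549122, -0.09097118]), 'wrist_torque': array([-0.01896443, -0.00437343, -0.04981295]), 'width': 0.08574443010799297}
scene {'vfov': 48.86314406103432, 'cx': 281.3307229365315, 'cy': 209.53256862352984, 'position': array([ 0.05706086, -0.04557494,  0.71479771]), 'attitude': array([ 0.66593618, -0.3529662 , -0.90906736])}
top {'vfov': 42.85266506423736, 'cx': 281.5763466329103, 'cy': 198.87750808919776, 'position': array([0.36080441, 0.27777829, 0.88596025]), 'attitude': array([ 0.14136434, -0.15246053, -1.58343215])}
```

View pics/scene0.png

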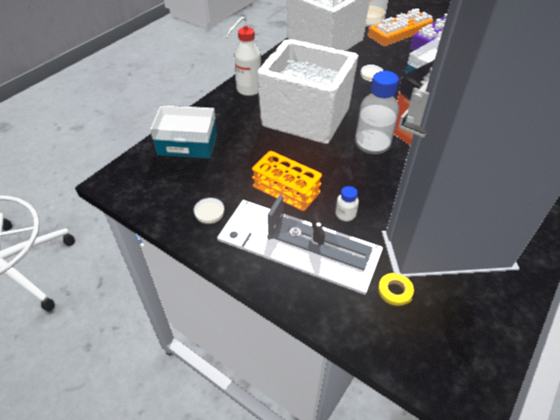

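View pics/top0.png

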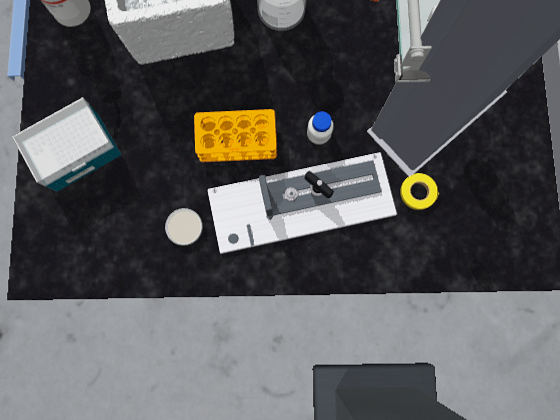

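The top view shows the plate with the stop's upright at about (267,197), the knob at (319,184), the bar mark at (250,234), and the disc at (233,239). A tall grey panel stands to the right. Next I'll work out their positions.

```bash
cat > h.py <<'E'
import numpy as np,cv2,pickle
from scipy.spatial.transform import Rotation as R
def cloud(d):
    h,w=d["range_z"].shape; f=h/2/np.tan(np.radians(d["vfov"]/2))
    v,u=np.mgrid[:h,:w].astype(float); z=d["range_z"]
    p=np.stack([(u-d["cx"])/f*z,-(v-d["cy"])/f*z,-z],-1)
    P=p@R.from_rotvec(d["attitude"]).as_matrix().T+d["position"]; P[z==0]=np.nan; return P
def raypt(d,u,v,Z):
    h=d["range_z"].shape[0]; f=h/2/np.tan(np.radians(d["vfov"]/2))
    r=R.from_rotvec(d["attitude"]).apply([(u-d["cx"])/f,-(v-d["cy"])/f,-1]); return d["position"]+r*(Z-d["position"][2])/r[2]
def proj(d,P):
    h=d["range_z"].shape[0]; f=h/2/np.tan(np.radians(d["vfov"]/2))
    p=R.from_rotvec(d["attitude"]).inv().apply(np.array(P)-d["position"])
    return np.array([d["cx"]+f*p[...,0]/-p[...,2], d["cy"]-f*p[...,1]/-p[...,2]]).T
E
python3 - <<'E'
from h import *
for n,c in(("top",(200,145,405,260)),("scene",(210,185,400,300))):
    d=pickle.load(open(n+"0.pkl","rb")); P=cloud(d)
    x0,y0,x1,y1=c; cv2.imwrite(f"pics/{n}0z.png",cv2.resize(d["img"][y0:y1,x0:x1,::-1],None,fx=3.9,fy=3.9,interpolation=cv2.INTER_CUBIC))
    pts={"top":[(300,280),(267,197),(263,180),(271,214),(319,184),(250,234),(233,239),(220,225),(340,210),(292,193),(420,192),(320,122),(235,135),(450,100),(400,120)],"scene":[(250,300),(276,213),(319,228),(248,240),(234,235),(348,192),(396,288),(430,150),(420,260)]}[n]
    for u,v in pts: print(n,u,v,P[v,u].round(4))
    # tall panel extents
    m=(P[...,2]>0.07)&(P[...,0]<0.75)
    print(np.nanmin(P[m],0),np.nanmax(P[m],0))
E
```

```text
top 300 280 [0.3922 0.2423 0.002 ]
top 267 197 [0.5175 0.2931 0.0738]
top 263 180 [0.5441 0.2989 0.0754]
top 271 214 [0.4985 0.2879 0.0256]
top 319 184 [0.5395 0.211  0.0605]
top 250 234 [0.4684 0.3231 0.0091]
top 233 239 [0.4603 0.3508 0.0122]
top 220 225 [0.4842 0.3726 0.0089]
top 340 210 [0.5058 0.1733 0.0093]
top 292 193 [0.5333 0.2529 0.0227]
top 420 192 [ 0.5362  0.0353 -0.0014]
top 320 122 [0.6399 0.2067 0.0662]
top 235 135 [0.6254 0.3442 0.0507]
top 450 100 [0.5945 0.0666 0.2737]
top 400 120 [0.6232 0.0909 0.1187]
[ 0.49755712 -0.11473593  0.07004567] [0.72148683 0.69323167 0.51017892]
scene 250 300 [ 0.3731  0.2391 -0.0012]
scene 276 213 [0.5219 0.2894 0.0602]
scene 319 228 [0.5372 0.2037 0.0615]
scene 248 240 [0.4682 0.317  0.0132]
scene 234 235 [0.4619 0.3464 0.0134]
scene 348 192 [0.6422 0.2037 0.0674]
scene 396 288 [0.5443 0.0397 0.0006]
scene 430 150 [0.5999 0.0701 0.2725]
scene 420 260 [0.5929 0.0255 0.0431]
[ 0.49880149 -0.11610767  0.07000957] [0.71184455 0.69098578 0.50563706]
```

```bash
python3 - <<'E'
from h import *
for n in("top","scene"):
    d=pickle.load(open(n+"0.pkl","rb")); P=cloud(d)
    # height map in xy, max z
    q=P[~np.isnan(P).any(-1)]
    q=q[(q[:,0]>.3)&(q[:,0]<.95)&(q[:,1]>-.6)&(q[:,1]<.6)&(q[:,2]>-0.05)]
    print(n)
    H=np.full((13,24),-1.)
    i=((q[:,0]-.3)/.05).astype(int);j=((q[:,1]+.6)/.05).astype(int)
    np.maximum.at(H,(i,j),q[:,2])
    print("y left->right from .6");
    for a in range(12,-1,-1): print("%.2f"%(.3+.05*a)," ".join("%4d"%(100*H[a,b]) if H[a,b]>-1 else "   ." for b in range(23,-1,-1)))
E
```

```text
top
y left->right from .6
0.90    0    .    .    .    .    .    .    .    .    .    .    .    .    .    .    .    .    .    .    .    .    .    .    .
0.85    0    .    .    .    0    7    7    7    0    0    0    .    .    .    .    .    .    .    .    .    .    .    .    .
0.80    0   15   14   15   15   14   10    9    0    0    0    .    .    .    .    .    .    .    .    .    .    .    .    .
0.75    0   15   15   15   15    0    0    0    0    0    0    .    .    .    .    6    .    .    .    .    .    .    .    .
0.70    0    0    0    0    0    0    0    0    0   29   29    .    .    .   19    6    .    .    .    .    .    .    .    .
0.65    8    0    0    5    5    5    5    7    6   33   31    .   30   31   22    4    .    .    .    .    .    .    .    .
0.60    8    8    0    5    5    5    5    7    7   43   48   42   39    0    0    3    .    .    .    .    .    .    .    .
0.55    7    0    0    5    5    7    7    6    2    1   51   49    0    0    0    2    .    .    .    .    .    .    .    .
0.50    0    0    1    1    1    7    7    6    6    2    1    1    0    0
[... 1503 characters left out ...]
    1   50   50    0    0    0    6    6    .    .    .    .    .    .    .
0.50    0    0    1    1    1    7    7    6    6    1    1    1    0    0    0    6    6    .    .    .    .    .    .    .
0.45    0    0    1    1    1    1    7    1    1    1    1    0    0    0    0    6    6    .    .    .    .    .    .    .
0.40    0    0    0    0    1    1    0    0    0    0    0    0    0    0    0    6    6    .    .    .    .    .    .    .
0.35    0    0    0    0    0    0    0    0    0    0    0    0    0    0    0    .    .    .    .    .    .    .    .    .
0.30    .    .    .    .    .    .    .    .    .    .    .    .    .    .    .    .    .    .    .    .    .    .    .    .
```

View pics/top0z.png

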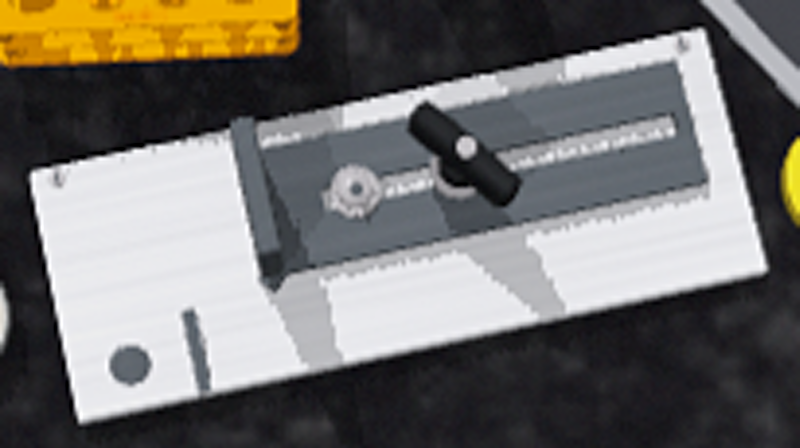

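View pics/scene0z.png

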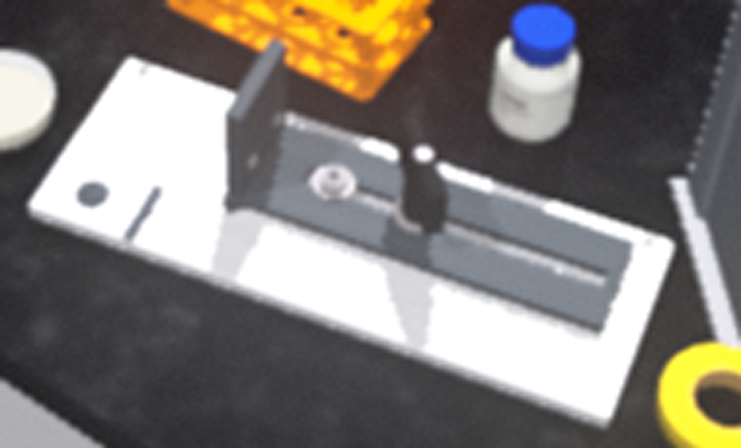

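```bash
python3 - <<'E'
from h import *
for n in("top","scene"):
    d=pickle.load(open(n+"0.pkl","rb")); P=cloud(d)
    m=(P[...,1]<-.1)&(P[...,2]>0.012)
    q=P[m]; print(n,len(q),np.nanmin(q,0),np.nanmax(q,0))
    for x in np.arange(-.2,.9,.1):
        s=q[(q[:,0]>x)&(q[:,0]<x+.1)]
        if len(s): print(round(x,1),len(s),s.min(0).round(3),s.max(0).round(3))
    m=(P[...,2]>0.012)&(P[...,0]<.45); print(np.unique((P[m]*20).round()/20,axis=0)[:40] )
    # panel outline by heights
    for z in (.05,.15,.25,.35,.45):
        s=P[(abs(P[...,2]-z)<.02)&(P[...,1]<.16)&(P[...,1]>-.13)&(P[...,0]<.8)]
        if len(s)==0: continue
        print("panel",z,"minx",s[s[:,0].argmin()].round(3),"maxy",s[s[:,1].argmax()].round(3),"miny",s[s[:,1].argmin()].round(3))
    print("top of img depth"); print(d["range_z"][200:420:40,540:560:4].round(2), (d["range_z"]==0).sum())
E
```

```text
top 1161 [ 0.54298199 -0.19812079  0.0120042 ] [ 0.78000522 -0.10013219  0.2244018 ]
0.5 72 [ 0.543 -0.197  0.012] [ 0.6   -0.193  0.027]
0.6 451 [ 0.6   -0.198  0.012] [ 0.7   -0.1    0.224]
0.7 638 [ 0.7   -0.198  0.012] [ 0.78  -0.106  0.2  ]
[[0.45 0.3  0.  ]
 [0.45 0.35 0.  ]]
panel 0.05 minx [0.573 0.05  0.045] maxy [0.647 0.115 0.056] miny [ 0.703 -0.11   0.036]
panel 0.15 minx [0.574 0.05  0.157] maxy [0.647 0.115 0.14 ] miny [ 0.706 -0.112  0.135]
panel 0.25 minx [0.574 0.048 0.263] maxy [0.637 0.107 0.231] miny [ 0.693 -0.098  0.231]
panel 0.35 minx [0.574 0.049 0.358] maxy [0.634 0.129 0.335] miny [ 0.645 -0.039  0.331]
panel 0.45 minx [0.574 0.049 0.447] maxy [0.632 0.103 0.43 ] miny [0.598 0.017 0.432]
top of img depth
[[0.9  0.9  0.91 0.91 0.9 ]
 [0.89 0.89 0.89 0.89 0.89]
 [0.88 0.88 0.88 0.88 0.88]
 [1.7  1.7  1.7  1.7  1.69]
 [1.67 1.67 1.68 1.67 1.68]
 [1.66 1.66 1.65 1.65 1.65]] 926
scene 3932 [ 0.41096689 -0.22755962  0.01200222] [ 0.71184455 -0.10001529  0.24031169]
0.4 1609 [ 0.411 -0.228  0.012] [ 0.5   -0.193  0.065]
0.5 1154 [ 0.5   -0.225  0.012] [ 0.6   -0.
[... 157 characters left out ...]
]
 [ 0.45 -0.2   0.  ]
 [ 0.45 -0.2   0.05]
 [ 0.45  0.35  0.  ]]
panel 0.05 minx [0.575 0.049 0.032] maxy [0.647 0.113 0.041] miny [ 0.711 -0.116  0.06 ]
panel 0.15 minx [0.574 0.047 0.168] maxy [0.647 0.113 0.163] miny [ 0.709 -0.116  0.136]
panel 0.25 minx [0.574 0.048 0.241] maxy [0.648 0.113 0.25 ] miny [ 0.699 -0.104  0.23 ]
panel 0.35 minx [0.574 0.042 0.355] maxy [0.636 0.127 0.335] miny [ 0.668 -0.067  0.331]
panel 0.45 minx [0.573 0.045 0.443] maxy [0.647 0.113 0.436] miny [ 0.637 -0.031  0.431]
top of img depth
[[0.72 0.72 0.72 0.72 0.98]
 [0.91 0.91 0.91 0.91 0.91]
 [0.85 0.85 0.85 0.85 0.85]
 [0.79 0.79 0.77 0.74 0.72]
 [0.68 0.68 0.68 0.68 0.68]
 [0.64 0.64 0.64 0.64 1.54]] 959
```

```bash
python3 - <<'E'
from h import *
a=cv2.imread("pics/scene0.png")[:, 370:]; cv2.imwrite("pics/s_r.png",cv2.resize(a,None,fx=1.42,fy=1.42))
E
```

```text
(no output)
```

View pics/s_r.png

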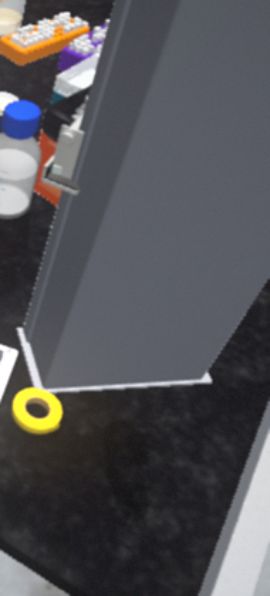

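```bash
cat > meas.py <<'E'
from h import *
def plane(d,Z):
    h,w=d["range_z"].shape; f=h/2/np.tan(np.radians(d["vfov"]/2))
    v,u=np.mgrid[:h,:w].astype(float)
    r=np.stack([(u-d["cx"])/f,-(v-d["cy"])/f,-np.ones_like(u)],-1)@R.from_rotvec(d["attitude"]).as_matrix().T
    return d["position"]+r*((Z-d["position"][2])/r[...,2])[...,None]
def plate(d):
    g=d["img"].astype(int); P=plane(d,.010)
    m=(g.min(-1)>100)&(g.max(-1)-g.min(-1)<40)&(P[...,0]>.42)&(P[...,0]<.62)&(P[...,1]>.06)&(P[...,1]<.40)
    n,l,st,c=cv2.connectedComponentsWithStats(m.astype(np.uint8)); 
    k=1+st[1:,4].argmax(); q=P[l==k][:,:2].astype(np.float32)
    (c,s,a)=cv2.minAreaRect(q*1000); return c,s,a
def bar(d,Z=.012):
    g=d["img"].astype(float).mean(-1); P=plane(d,Z)
    res=[]
    m=(g<140)&(P[...,0]>.44)&(P[...,0]<.50)&(P[...,1]>.30)&(P[...,1]<.37)
    n,l,st,c=cv2.connectedComponentsWithStats(m.astype(np.uint8))
    for k in range(1,n):
        if st[k,4]<15 or st[k,4]>400: continue
        q=P[l==k]; w=np.clip(200-g[l==k],0,None); mu=(q*w[:,None]).sum(0)/w.sum()
        ev,V=np.linalg.eigh(np.cov((q-mu)[:,:2].T)); 
        res.append((st[k,4],c[k].round(1),mu[:2].round(4),(np.sqrt(12*abs(ev))*1e3).round(1),np.degrees(np.arctan2(V[1,1],V[0,1])).round(1)))
    return res
E
python3 - <<'E'
from meas import *
for n in("top","scene"):
    d=pickle.load(open(n+"0.pkl","rb")); print(n,plate(d)); [print(b) for b in bar(d)]
    P=cloud(d); m=(abs(P[...,2]-.0745)<.006)&(abs(P[...,0]-.52)<.05)&(abs(P[...,1]-.293)<.03)
    q=P[m]; mu=q.mean(0); ev,V=np.linalg.eigh(np.cov((q-mu)[:,:2].T)); print("upr",len(q),mu,np.sqrt(12*ev),np.degrees(np.arctan2(V[1,1],V[0,1])))
    m=(abs(P[...,2]-.061)<.006)&(abs(P[...,0]-.54)<.04)&(abs(P[...,1]-.21)<.04)
    q=P[m]; mu=q.mean(0); ev,V=np.linalg.eigh(np.cov((q-mu)[:,:2].T)); print("wing",len(q),mu,np.sqrt(12*ev),np.degrees(np.arctan2(V[1,1],V[0,1])))
E
```

```text
top ((521.2255249023438, 237.03189086914062), (111.18260192871094, 299.56109619140625), 11.404142379760742)
(np.int32(214), array([251.1, 244.4]), array([0.4486, 0.3206]), array([41.2, 41.5]), np.float64(92.8))
(np.int32(76), array([232.8, 238.3]), array([0.4615, 0.351 ]), array([13.5, 14.7]), np.float64(96.2))
upr 233 [0.52450382 0.29609046 0.07578877] [0.01002495 0.05655458] -168.61899963317506
wing 257 [0.54170009 0.21110819 0.06018274] [0.012138   0.05274697] 47.66562550161042
scene ((540.7367553710938, 239.69094848632812), (157.48733520507812, 303.2734680175781), 11.378564834594727)
(np.int32(27), array([233. , 234.4]), array([0.4627, 0.3496]), array([11.2, 11.6]), np.float64(107.4))
(np.int32(39), array([241.7, 250.1]), array([0.4426, 0.312 ]), array([ 6.2, 31.9]), np.float64(95.7))
upr 149 [0.52423723 0.29316804 0.07486725] [0.01068635 0.05797455] -169.0441173872217
wing 152 [0.5420148  0.2084841  0.05982514] [0.01171991 0.05420554] 48.051493845705906
```

```bash
cat >> meas.py <<'E'
TH=np.radians(11.4)
def pf(P): # plate frame coords rel. (0.52,0.237)
    D=P[...,:2]-[.521,.237]; return np.stack([D[...,0]*np.cos(TH)+D[...,1]*np.sin(TH),-D[...,0]*np.sin(TH)+D[...,1]*np.cos(TH)],-1)
def marks(d):
    g=d["img"].astype(float).mean(-1); Q=pf(plane(d,.012))
    m=(g<150)&(Q[...,0]<-.015)&(Q[...,0]>-.050)&(Q[...,1]>.055)&(Q[...,1]<.14)
    n,l,st,c=cv2.connectedComponentsWithStats(m.astype(np.uint8),connectivity=4)
    for k in range(1,n):
        if st[k,4]<12: continue
        q=Q[l==k]; print("mark",st[k,4],c[k].round(1),q.mean(0).round(4),"ext",(np.ptp(q,axis=0)*1e3).round(1))
    # profile along y through the bar
    mm=(abs(Q[...,0]+.030)<.012)&(Q[...,1]>.04)&(Q[...,1]<.14)
    b=np.arange(.04,.14,.002); i=np.digitize(Q[mm][:,1],b); print([(round(b[j-1]*1e3),int(g[mm][i==j].mean())) for j in range(1,len(b)) if (i==j).any()])
def upr(d,x=.5245,y=.2945,r=.03):
    P=cloud(d); m=(abs(P[...,2]-.0755)<.005)&(abs(P[...,0]-x)<.05)&(abs(P[...,1]-y)<r); q=P[m]; a=pf(q); print("upr",len(q),q.mean(0).round(4),a.mean(0).round(4), ((a.min(0)+a.max(0))/2).round(4))
E
python3 - <<'E'
from meas import *
for n in("top","scene"):
    d=pickle.load(open(n+"0.pkl","rb")); print(n); marks(d); upr(d)
E
```

```text
top
mark 64 [249.9 233.9] [-0.0347  0.0949] ext [30.5  5.7]
mark 78 [232.9 238.3] [-0.0358  0.1235] ext [14.9 16.3]
[(40, 186), (42, 186), (44, 186), (46, 186), (48, 186), (50, 186), (52, 186), (54, 192), (56, 206), (58, 221), (60, 226), (62, 233), (64, 232), (66, 232), (68, 232), (70, 232), (72, 232), (74, 232), (76, 232), (78, 232), (80, 232), (82, 232), (84, 232), (86, 233), (88, 235), (90, 204), (92, 120), (94, 104), (96, 128), (98, 221), (100, 234), (102, 232), (104, 232), (106, 232), (108, 233), (110, 233), (112, 233), (114, 209), (116, 170), (118, 157), (120, 159), (122, 152), (124, 156), (126, 151), (128, 172), (130, 185), (132, 235), (134, 233), (136, 233)]
upr 231 [0.5247 0.2961 0.0758] [0.0153 0.0572] [0.0159 0.0572]
scene
mark 29 [233.1 234.3] [-0.0345  0.1219] ext [11.8 11.8]
[(40, 220), (42, 220), (44, 220), (46, 220), (48, 220), (50, 223), (52, 230), (54, 245), (56, 250), (58, 255), (60, 255), (62, 255), (64, 255), (66, 255), (68, 255), (70, 255), (72, 255), (74, 255), (76, 255), (78, 255), (80, 255), (82, 255), (84, 255), (86, 255), (88, 246), (90, 187), (92, 143), (94, 184), (96, 247), (98, 255), (100, 255), (102, 255), (104, 255), (106, 255), (108, 255), (110, 255), (112, 250), (114, 218), (116, 199), (118, 186), (120, 165), (122, 171), (124, 186), (126, 198), (128, 227), (130, 253), (132, 255), (134, 255), (136, 254)]
upr 137 [0.525  0.2935 0.0753] [0.0151 0.0546] [0.0169 0.0555]
```

apply_moves([
  {"slide": [0,0.04,0.01],"turn": 0,"grip": 0.085},
  {"slide": [0,0.045,0.01],"turn": 0,"grip": 0.085},
  {"slide": [0.005,0.045,0.01],"turn": 0,"grip": 0.085},
  {"slide": [0.01,0.045,0.01],"turn": 0,"grip": 0.085},
  {"slide": [0.015,0.045,0],"turn": 0,"grip": 0.085},
])

```text
clock: 0.6
ee_pos: [0.2722, -0.3783, 0.2671]
tcp_rot: [-3.082, -0.591, 0.007]
force: [0.9, -0.4, 1.2]
width: 0.0852
```

apply_moves([
  {"slide": [0.02,0.045,0],"turn": 0,"grip": 0.085},
  {"slide": [0.02,0.045,0],"turn": 0,"grip": 0.085},
  {"slide": [0.02,0.045,0],"turn": 0,"grip": 0.085},
  {"slide": [0.015,0.045,0],"turn": 0,"grip": 0.085},
  {"slide": [0.015,0.045,0],"turn": 0,"grip": 0.085},
])

```text
clock: 1.1
ee_pos: [0.362, -0.1456, 0.2674]
tcp_rot: [-3.084, -0.586, 0.005]
force: [1.0, 0.4, 0.1]
width: 0.085
```

apply_moves([
  {"slide": [0.015,0.045,0],"turn": 0,"grip": 0.085},
  {"slide": [0.01,0.045,0],"turn": 0,"grip": 0.085},
  {"slide": [0.01,0.045,0],"turn": 0,"grip": 0.085},
  {"slide": [0.0,0.045,0],"turn": 0,"grip": 0.06},
  {"slide": [0.0,0.045,0],"turn": -2,"grip": 0.05},
])

```text
clock: 1.6
ee_pos: [0.3985, 0.0892, 0.2676]
tcp_rot: [-3.094, -0.531, 0.001]
force: [1.5, 0.6, 0.4]
width: 0.0583
```

```bash
python3 - <<'E'
from meas import *
from plant import *
s=read_state(); print(s["ee_pos"],s["qpos"].round(2),s["tcp_rot"])
E
```

```text
[0.39845309 0.08923735 0.26762818] [-0.1   0.24 -0.23  2.09  0.07  0.82 -1.61] [-3.09439043e+00 -5.30633780e-01  7.79567218e-04]
```

apply_moves([
  {"slide": [0.0,0.02,0],"turn": 8.5,"grip": 0.05},
  {"slide": [0.005,0.02,0],"turn": 8.5,"grip": 0.05},
  {"slide": [0.005,0.02,0],"turn": 8.5,"grip": 0.05},
  {"slide": [0.005,0.02,0],"turn": 8.5,"grip": 0.05},
  {"slide": [0.005,0.02,0],"turn": 8.5,"grip": 0.05},
])

```text
clock: 2.1
ee_pos: [0.4161, 0.1985, 0.2671]
tcp_rot: [-2.68, -1.633, 0.005]
force: [0.7, -0.7, -0.5]
width: 0.0498
```

apply_moves([
  {"slide": [0.01,0.02,0],"turn": 8.5,"grip": 0.05},
  {"slide": [0.01,0.02,0],"turn": 8.5,"grip": 0.05},
  {"slide": [0.01,0.02,0],"turn": 8.5,"grip": 0.05},
  {"slide": [0.01,0.01,0],"turn": 8.5,"grip": 0.05},
  {"slide": [0.01,0.01,0],"turn": 8.5,"grip": 0.05},
])

```text
clock: 2.6
ee_pos: [0.4657, 0.2828, 0.2658]
tcp_rot: [-1.896, -2.502, 0.011]
force: [-0.4, 0.0, -0.4]
width: 0.0499
```

apply_moves([
  {"slide": [0.01,0,-0.01],"turn": 8.5,"grip": 0.05},
  {"slide": [0.01,0,-0.01],"turn": 8.5,"grip": 0.05},
  {"slide": [0.01,0,-0.01],"turn": 8.5,"grip": 0.05},
  {"slide": [0.01,0,-0.01],"turn": 8.5,"grip": 0.05},
  {"slide": [0.01,0,-0.01],"turn": 8.5,"grip": 0.05},
])

```text
clock: 3.1
ee_pos: [0.5171, 0.2851, 0.2137]
tcp_rot: [-0.849, -3.023, 0.01]
force: [0.2, 0.1, 0.0]
width: 0.05
```

```bash
cat >> meas.py <<'E'
def st():
    from plant import read_state
    s=read_state(); r=R.from_rotvec(s["tcp_rot"]).as_matrix()
    print(round(float(s["clock"]),2),"p",s["ee_pos"].round(4),"pf",pf(s["ee_pos"]).round(4),"q",s["qpos"].round(2),"jaw",np.degrees(np.arctan2(r[1,1],r[0,1])).round(2),"z",r[:,2].round(3),"F",s["force"].round(1),s["wrist_torque"].round(2),s["width"].round(4))
E
python3 -c "
from meas import *;st()"
```

```text
Traceback (most recent call last):
  File "meas.py", line 42, in st
    print(round(float(s["clock"]),2),"p",s["ee_pos"].round(4),"pf",pf(s["ee_pos"]).round(4),"q",s["qpos"].round(2),"jaw",np.degrees(np.arctan2(r[1,1],r[0,1])).round(2),"z",r[:,2].round(3),"F",s["force"].round(1),s["wrist_torque"].round(2),s["width"].round(4))
                                                                                                                                                                                                                                               ^^^^^^^^^^^^^^^^
AttributeError: 'float' object has no attribute 'round'
```

apply_moves([
  {"slide": [0.004,0.005,-0.01],"turn": 8.5,"grip": 0.05},
  {"slide": [0.004,0.005,-0.01],"turn": 8.5,"grip": 0.05},
  {"slide": [0,0,-0.01],"turn": 8.5,"grip": 0.05},
  {"slide": [0,0,-0.01],"turn": 8.5,"grip": 0.05},
  {"slide": [0,0,0],"turn": 8,"grip": 0.05},
])

```text
clock: 3.6
ee_pos: [0.5261, 0.2923, 0.1677]
tcp_rot: [0.31, -3.122, 0.016]
force: [-0.2, 0.6, -0.3]
width: 0.0499
```

```bash
sed -i 's/s\["width"\].round(4)/round(s["width"],4)/' meas.py; python3 -c "
from meas import *;st()
from plant import *
d=get_image('top');cv2.imwrite('pics/top1.png',d['img'][:,:,::-1]);upr(d)
d=get_image('scene');cv2.imwrite('pics/scene1.png',d['img'][:,:,::-1]);upr(d)"
```

```text
3.6 p [0.5261 0.2923 0.1677] pf [0.016  0.0532] q [-0.04  0.79 -0.9   1.7   0.72  1.03  0.57] jaw 101.34 z [-0.003 -0.011 -1.   ] F [-0.2  0.6 -0.3] [ 0.    0.05 -0.02] 0.0499
upr 163 [0.5173 0.2946 0.0759] [0.0078 0.0572] [0.0081 0.0571]
upr 138 [0.5249 0.2935 0.0753] [0.015  0.0546] [0.0168 0.0549]
```

View pics/scene1.png

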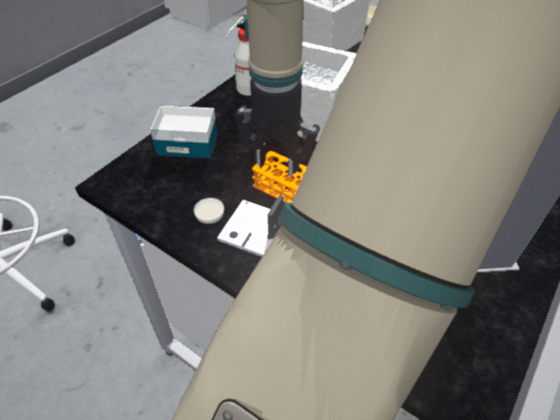

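The view shows the gripper above the upright (277,215), with the jaws at 101.3° as needed. The arm hides the knob. I'll shift 3 mm and go down.

apply_moves([
  {"slide": [-0.001,0.003,-0.03],"turn": 0,"grip": 0.05},
  {"slide": [0,0,-0.03],"turn": 0,"grip": 0.05},
  {"slide": [0,0,-0.03],"turn": 0,"grip": 0.05},
  {"slide": [0,0,-0.025],"turn": 0,"grip": 0.05},
  {"slide": [0,0,-0.01],"turn": 0,"grip": 0.05},
])

```text
clock: 4.2
ee_pos: [0.5279, 0.2967, 0.0423]
tcp_rot: [-0.267, 3.127, -0.01]
force: [0.1, -0.5, -0.2]
width: 0.0499
```

```bash
python3 -c "
from meas import *;st()
from plant import *
d=get_image('top');cv2.imwrite('pics/top2.png',d['img'][:,:,::-1])
d=get_image('scene');cv2.imwrite('pics/scene2.png',d['img'][150:300,180:380,::-1].repeat(3,0).repeat(3,1))"
```

```text
4.2 p [0.5279 0.2967 0.0423] pf [0.0185 0.0572] q [-0.12  0.94 -0.76  1.77  0.89  0.82  0.41] jaw 99.76 z [ 0.004 -0.006 -1.   ] F [ 0.1 -0.5 -0.2] [ 0.03  0.   -0.02] 0.0499
```

View pics/scene2.png

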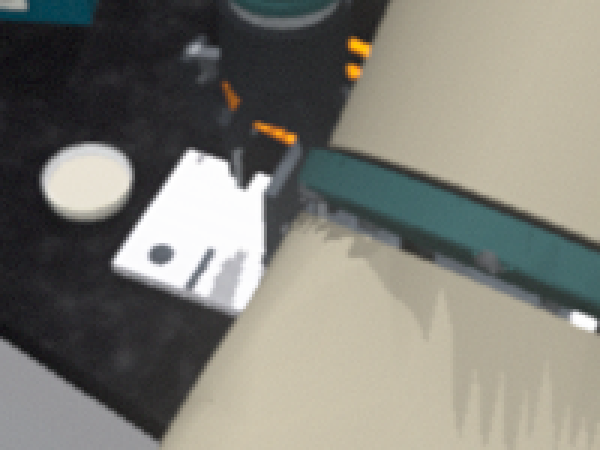

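View pics/top2.png

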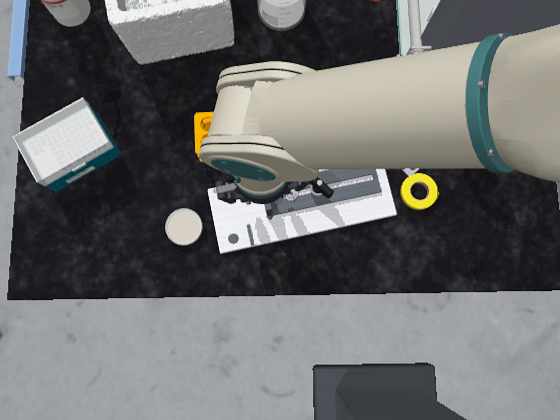

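```bash
python3 -c "
from meas import *;st()
from plant import *
d=get_image('top');P=cloud(d)
for u in range(250,560,20): print(u,P[105,u].round(3))
a=pickle.load(open('top0.pkl','rb'));Q=cloud(a)
m=(Q[...,2]>.3);print(Q[m].max(0),Q[m].min(0))
for u in range(400,560,20): print(u,Q[20,u].round(3),Q[70,u].round(3))
print(read_state()['joint_efforts'].round(1))
"
```

```text
4.3 p [0.5281 0.2971 0.0433] pf [0.0188 0.0575] q [-0.12  0.94 -0.77  1.77  0.89  0.82  0.41] jaw 99.84 z [ 0.004 -0.005 -1.   ] F [-0.1 -0.4 -0.1] [-0.02 -0.02  0.  ] 0.05
250 [0.525 0.3   0.45 ]
270 [0.518 0.282 0.468]
290 [0.512 0.266 0.484]
310 [0.507 0.251 0.498]
330 [0.501 0.238 0.512]
350 [0.497 0.224 0.522]
370 [0.492 0.212 0.535]
390 [0.487 0.201 0.548]
410 [0.483 0.19  0.557]
430 [0.48  0.18  0.566]
450 [0.477 0.17  0.574]
470 [0.472 0.163 0.587]
490 [0.469 0.154 0.593]
510 [0.466 0.146 0.601]
530 [0.463 0.139 0.61 ]
550 [0.46  0.132 0.616]
[0.69747776 0.12866318 0.51017892] [ 0.57355813 -0.05669424  0.30001227]
400 [0.692 0.125 0.288] [0.625 0.13  0.294]
420 [0.692 0.1   0.289] [0.631 0.102 0.28 ]
440 [0.638 0.108 0.384] [0.619 0.087 0.306]
460 [0.628 0.095 0.402] [0.605 0.075 0.336]
480 [0.615 0.085 0.426] [0.592 0.064 0.365]
500 [0.605 0.074 0.444] [0.58  0.055 0.391]
520 [0.594 0.066 0.463] [ 0.616 -0.005  0.309]
540 [0.584 0.058 0.481] [ 0.752 -0.191  0.001]
[  0.  -55.8 -11.4 -10.3   0.1   0.   -0.1]
```

apply_moves([
  {"slide": [-0.003,0,-0.005],"turn": 1.5,"grip": 0.03},
  {"slide": [0,0,0],"turn": 0,"grip": 0.015},
  {"slide": [0,0,0],"turn": 0,"grip": 0.003},
  {"slide": [0,0,0],"turn": 0,"grip": 0.003},
  {"slide": [0,0,0],"turn": 0,"grip": 0.003},
], squeeze=25)

```text
clock: 4.85
ee_pos: [0.5274, 0.2989, 0.0428]
tcp_rot: [-0.31, 3.116, -0.003]
force: [0.5, -0.0, -3.8]
width: 0.0098
```

```bash
python3 -c "
from meas import *;st()"
```

```text
4.85 p [0.5274 0.2989 0.0428] pf [0.0185 0.0594] q [-0.12  0.94 -0.77  1.78  0.9   0.81  0.43] jaw 101.35 z [ 0.011 -0.001 -1.   ] F [ 0.5 -0.  -3.8] [0.14 0.01 0.07] 0.0098
```

apply_moves([
  {"slide": [-0.0015,0.0075,0],"turn": 0,"grip": 0.003},
  {"slide": [-0.0015,0.0075,0],"turn": 0,"grip": 0.003},
  {"slide": [-0.0015,0.0075,0],"turn": 0,"grip": 0.003},
  {"slide": [-0.0015,0.0075,0],"turn": 0,"grip": 0.003},
  {"slide": [-0.0007,0.0035,0],"turn": 0,"grip": 0.003},
])

```text
clock: 5.35
ee_pos: [0.5208, 0.3321, 0.0429]
tcp_rot: [-0.307, 3.116, -0.01]
force: [-0.5, -2.8, -2.2]
width: 0.0093
```

```bash
python3 -c "
from meas import *;st()"
```

```text
5.35 p [0.5208 0.3321 0.0429] pf [0.0186 0.0933] q [-0.18  0.95 -0.77  1.74  0.89  0.83  0.39] jaw 101.26 z [ 0.011 -0.005 -1.   ] F [-0.5 -2.8 -2.2] [-0.09  0.01  0.14] 0.0093
```

```bash
python3 -c "
from meas import *
from plant import *
for n in('top','scene'):
    d=get_image(n);upr(d,.517,.331,.02);marks(d);pickle.dump(d,open(n+'3.pkl','wb'))
    x0,y0,x1,y1=(200,145,400,290) if n=='top' else (180,170,380,315)
    cv2.imwrite(f'pics/{n}3.png',cv2.resize(d['img'][y0:y1,x0:x1,::-1],None,fx=4,fy=4,interpolation=cv2.INTER_CUBIC))
"
```

```text
upr 39 [0.495  0.3274 0.0755] [-0.0076  0.0937] [-0.0074  0.094 ]
mark 82 [249.6 232.4] [-0.0322  0.0949] ext [34.7  7.9]
mark 77 [232.9 238.3] [-0.0358  0.1236] ext [14.9 16.3]
[(40, 240), (42, 239), (44, 239), (46, 237), (48, 240), (50, 236), (52, 240), (54, 239), (56, 240), (58, 240), (60, 224), (62, 210), (64, 198), (66, 193), (68, 193), (70, 193), (72, 193), (74, 193), (76, 194), (78, 193), (80, 193), (82, 193), (84, 193), (86, 194), (88, 195), (90, 177), (92, 93), (94, 77), (96, 100), (98, 184), (100, 221), (102, 242), (104, 240), (106, 240), (108, 240), (110, 241), (112, 241), (114, 217), (116, 177), (118, 164), (120, 166), (122, 159), (124, 162), (126, 157), (128, 179), (130, 193), (132, 243), (134, 241), (136, 241)]
upr 110 [0.508  0.3308 0.0757] [0.0058 0.0945] [0.0076 0.0961]
mark 35 [233.1 234.4] [-0.0348  0.1218] ext [13.4 13.5]
mark 61 [247.2 238.5] [-0.0325  0.0924] ext [34.7  8.3]
[(40, 187), (42, 187), (44, 187), (46, 187), (48, 187), (50, 187), (52, 187), (54, 188), (56, 188), (58, 189), (60, 189), (62, 189), (64, 188), (66, 188), (68, 187), (70, 186), (72, 181), (74, 179), (76, 176), (78, 174), (80, 172), (82, 169), (84, 166), (86, 160), (88, 143), (90, 114), (92, 86), (94, 102), (96, 167), (98, 228), (100, 249), (102, 252), (104, 252), (106, 252), (108, 252), (110, 252), (112, 240), (114, 202), (116, 182), (118, 172), (120, 148), (122, 154), (124, 169), (126, 182), (128, 209), (130, 246), (132, 252), (134, 252), (136, 252)]
```

View pics/top3.png

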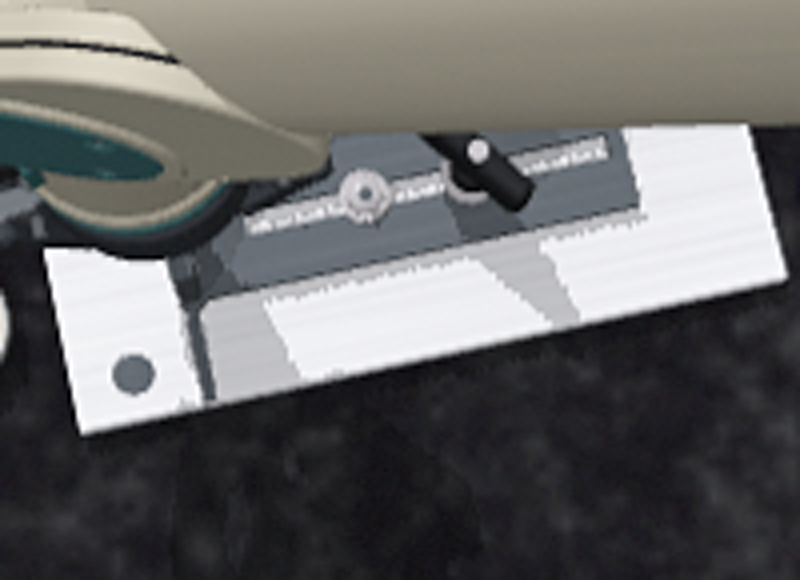

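View pics/scene3.png

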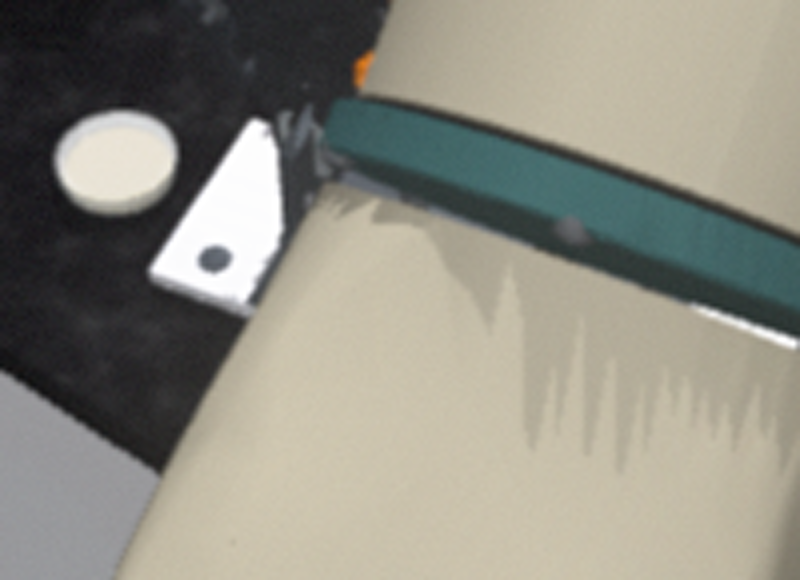

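apply_moves([
  {"slide": [0,0,0],"turn": 0,"grip": 0.02},
  {"slide": [0,0,0],"turn": 0,"grip": 0.04},
  {"slide": [0,0,0.02],"turn": 0,"grip": 0.05},
  {"slide": [0,0,0.045],"turn": 0,"grip": 0.05},
  {"slide": [0,0,0.045],"turn": 5,"grip": 0.05},
])

```text
clock: 5.95
ee_pos: [0.5172, 0.3324, 0.1539]
tcp_rot: [-0.451, 3.107, -0.01]
force: [1.7, -0.2, 0.6]
width: 0.0498
```

apply_moves([
  {"slide": [-0.02,-0.04,0.02],"turn": 7,"grip": 0.05},
  {"slide": [-0.02,-0.04,0.02],"turn": 7,"grip": 0.05},
  {"slide": [-0.02,-0.04,0.01],"turn": 7,"grip": 0.05},
  {"slide": [-0.02,-0.04,0.01],"turn": 7,"grip": 0.05},
  {"slide": [-0.02,-0.04,0],"turn": 5,"grip": 0.05},
])

```text
clock: 6.45
ee_pos: [0.4178, 0.139, 0.231]
tcp_rot: [-1.35, 2.808, 0.008]
force: [0.7, -1.8, 0.2]
width: 0.0499
```

```bash
cat > look.py <<'E'
import sys
from meas import *
from plant import *
k=sys.argv[1]; st()
for n in('top','scene'):
    d=get_image(n);upr(d,.517,.331,.02);marks(d);pickle.dump(d,open(n+k+'.pkl','wb'))
    cv2.imwrite(f'pics/{n}{k}.png',d['img'][:,:,::-1])
    x0,y0,x1,y1=(200,145,400,290) if n=='top' else (180,170,380,315)
    cv2.imwrite(f'pics/{n}{k}z.png',cv2.resize(d['img'][y0:y1,x0:x1,::-1],None,fx=4,fy=4,interpolation=cv2.INTER_CUBIC))
E
python3 look.py 4
```

```text
6.45 p [0.4178 0.139  0.231 ] pf [-0.1205 -0.0757] q [ 0.44  0.57 -1.22  2.07  0.68  0.94  1.33] jaw 141.35 z [ 0.021  0.016 -1.   ] F [ 0.7 -1.8  0.2] [-0.05 -0.09  0.  ] 0.0499
upr 233 [0.5175 0.3328 0.0759] [0.0155 0.0946] [0.0158 0.0947]
mark 75 [249.8 232.6] [-0.0326  0.0946] ext [34.7  6. ]
mark 78 [232.9 238.3] [-0.0358  0.1235] ext [14.9 16.3]
[(40, 233), (42, 233), (44, 232), (46, 230), (48, 233), (50, 230), (52, 233), (54, 232), (56, 233), (58, 233), (60, 233), (62, 230), (64, 233), (66, 232), (68, 233), (70, 231), (72, 224), (74, 190), (76, 186), (78, 187), (80, 187), (82, 186), (84, 187), (86, 187), (88, 189), (90, 170), (92, 93), (94, 86), (96, 128), (98, 220), (100, 235), (102, 233), (104, 233), (106, 233), (108, 234), (110, 234), (112, 234), (114, 210), (116, 171), (118, 158), (120, 160), (122, 153), (124, 156), (126, 151), (128, 173), (130, 186), (132, 236), (134, 234), (136, 234)]
upr 141 [0.5171 0.33   0.0752] [0.0146 0.0919] [0.0163 0.0923]
mark 24 [233.2 234.4] [-0.0346  0.1217] ext [11.8 10.5]
mark 19 [248.4 236.4] [-0.0269  0.0925] ext [24.5  3.8]
[(40, 255), (42, 255), (44, 255), (46, 255), (48, 255), (50, 255), (52, 255), (54, 255), (56, 255), (58, 255), (60, 255), (62, 255), (64, 255), (66, 255), (68, 255), (70, 254), (72, 247), (74, 234), (76, 232), (78, 232), (80, 232), (82, 233), (84, 233), (86, 229), (88, 201), (90, 148), (92, 134), (94, 195), (96, 253), (98, 255), (100, 255), (102, 255), (104, 255), (106, 255), (108, 255), (110, 255), (112, 253), (114, 227), (116, 208), (118, 195), (120, 175), (122, 180), (124, 195), (126, 208), (128, 236), (130, 254), (132, 255), (134, 255), (136, 255)]
```

View pics/top4.png

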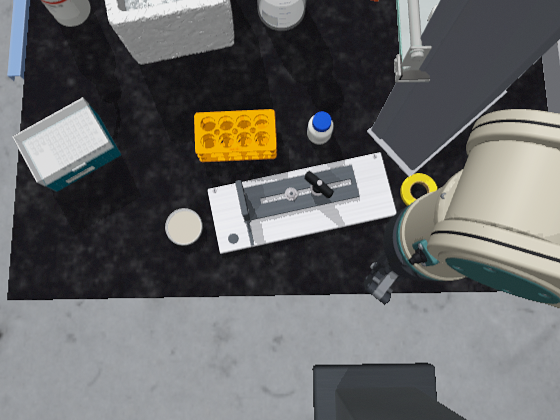

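View pics/scene4.png

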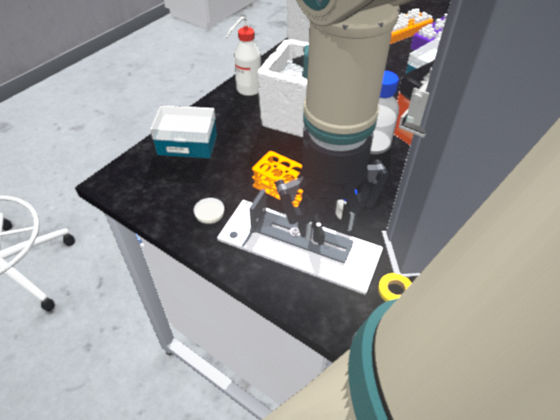

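View pics/top4z.png

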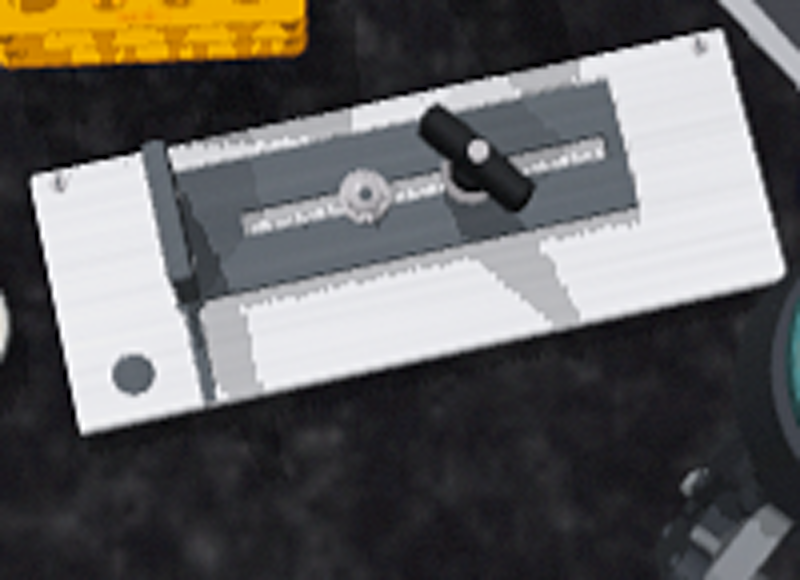

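```bash
cat >> meas.py <<'E'
def wing(d):
    P=cloud(d); m=(abs(P[...,2]-.061)<.006)&(abs(P[...,0]-.541)<.035)&(abs(P[...,1]-.21)<.035)
    q=P[m]; mu=q.mean(0); ev,V=np.linalg.eigh(np.cov((q-mu)[:,:2].T)); print("wing",len(q),mu.round(4),np.sqrt(12*ev).round(4),np.degrees(np.arctan2(V[1,1],V[0,1])).round(2),"mid",((q.min(0)+q.max(0))/2).round(4))
E
python3 -c "
from meas import *
for n in('top','scene'): wing(pickle.load(open(n+'4.pkl','rb')))"
```

```text
wing 257 [0.5418 0.2111 0.0601] [0.0119 0.0527] 47.45 mid [0.5427 0.2108 0.0603]
wing 146 [0.5413 0.2076 0.06  ] [0.0116 0.0509] 47.54 mid [0.5434 0.2072 0.059 ]
```

```bash
cat > clr.py <<'E'
from meas import *
from scipy.spatial import cKDTree
def clr(k):
    A=[];T=[]
    for n in('top','scene'):
        d0=pickle.load(open(n+'0.pkl','rb'));P0=cloud(d0)
        t=P0[(P0[...,2]>.12)&(P0[...,1]<.14)&(P0[...,0]<.72)&(P0[...,0]>.55)]; T.append(t)
        d=pickle.load(open(n+k+'.pkl','rb'));P=cloud(d)
        z0=np.where(d0['range_z']==0,9,d0['range_z'])
        m=(d['range_z']>0)&(d['range_z']<z0-.03)&(P[...,2]>.12); A.append(P[m])
    A=np.vstack(A);T=np.vstack(T)
    # extrude the tower up to 0.9
    base=T[:, :2]
    dd,i=cKDTree(base).query(A[:,:2]); j=dd.argmin(); print("clear xy (tower infinitely tall)",dd[j].round(3),A[j].round(3),base[i[j]].round(3))
    dd,i=cKDTree(T).query(A); j=dd.argmin(); print("clear 3d",dd[j].round(3),A[j].round(3),T[i[j]].round(3))
E
python3 -c "
from clr import *
clr('4');clr('3')"
```

```text
clear xy (tower infinitely tall) 0.0 [0.589 0.028 0.13 ] [0.589 0.028]
clear 3d 0.0 [0.581 0.054 0.499] [0.581 0.054 0.499]
clear xy (tower infinitely tall) 0.0 [ 0.647 -0.042  0.34 ] [ 0.647 -0.042]
clear 3d 0.001 [0.579 0.04  0.437] [0.578 0.041 0.437]
```

```bash
cat > clr.py <<'E'
from meas import *
def clr(k):
    nrm=np.array([-.66,.75])
    for n in('top','scene'):
        d0=pickle.load(open(n+'0.pkl','rb'))
        d=pickle.load(open(n+k+'.pkl','rb'));P=cloud(d)
        z0=np.where(d0['range_z']==0,9,d0['range_z'])
        m=((d['range_z']>0)&(d['range_z']<z0-.08)&(P[...,2]>.12)).astype(np.uint8)
        m=cv2.erode(m,np.ones((3,3)))>0; A=P[m]
        print(n,len(A))
        for y in np.arange(-.2,.35,.05):
            s=A[(A[:,1]>=y)&(A[:,1]<y+.05)]
            if len(s): print("y %.2f maxx %s  z %.2f-%.2f"%(y,s[s[:,0].argmax()].round(3),s[:,2].min(),s[:,2].max()))
E
python3 -c "
from clr import *
clr('4')"
```

```text
top 23061
y 0.10 maxx [0.461 0.149 0.606]  z 0.38-0.64
y 0.15 maxx [0.463 0.157 0.587]  z 0.25-0.63
scene 57014
y -0.10 maxx [ 0.158 -0.05   0.649]  z 0.60-0.65
y -0.05 maxx [ 0.169 -0.048  0.647]  z 0.55-0.65
y 0.05 maxx [0.466 0.095 0.335]  z 0.27-0.58
y 0.10 maxx [0.462 0.101 0.332]  z 0.24-0.57
y 0.15 maxx [0.398 0.159 0.3  ]  z 0.25-0.55
```

apply_moves([
  {"slide": [0.01,0.03,0],"turn": 0,"grip": 0.05},
  {"slide": [0.02,0.02,0],"turn": 0,"grip": 0.05},
  {"slide": [0.025,0.01,0],"turn": -1,"grip": 0.05},
  {"slide": [0.025,0.005,-0.02],"turn": -1,"grip": 0.05},
  {"slide": [0.025,0.002,-0.03],"turn": -1,"grip": 0.05},
])

```text
clock: 7.05
ee_pos: [0.5248, 0.2018, 0.1894]
tcp_rot: [-1.25, 2.848, -0.015]
force: [0.6, 0.2, 0.2]
width: 0.0499
```

```bash
python3 -c "
from meas import *;st()
from plant import *
for n in('top','scene'): pickle.dump(get_image(n),open(n+'5.pkl','wb'))
from clr import *
clr('5')"
```

```text
7.05 p [0.5248 0.2018 0.1894] pf [-0.0033 -0.0352] q [ 0.2   0.75 -1.04  1.82  0.79  1.01  1.23] jaw 137.36 z [ 0.033  0.004 -0.999] F [0.6 0.2 0.2] [0.04 0.08 0.01] 0.0499
top 37307
y 0.10 maxx [0.531 0.147 0.6  ]  z 0.57-0.63
y 0.15 maxx [0.542 0.2   0.584]  z 0.33-0.62
y 0.20 maxx [0.56  0.227 0.554]  z 0.23-0.60
y 0.25 maxx [0.501 0.25  0.556]  z 0.29-0.56
scene 80670
y -0.10 maxx [ 0.203 -0.05   0.624]  z 0.53-0.62
y -0.05 maxx [ 0.256 -0.022  0.637]  z 0.51-0.65
y -0.00 maxx [0.148 0.    0.536]  z 0.50-0.54
y 0.10 maxx [0.565 0.149 0.291]  z 0.26-0.29
y 0.15 maxx [0.576 0.164 0.292]  z 0.19-0.51
y 0.20 maxx [0.513 0.229 0.257]  z 0.19-0.50
```

apply_moves([
  {"slide": [0.009,0.004,-0.02],"turn": 0,"grip": 0.05},
  {"slide": [0.008,0.004,-0.02],"turn": 0,"grip": 0.05},
  {"slide": [0,0,-0.02],"turn": 0,"grip": 0.05},
  {"slide": [0,0,-0.02],"turn": 0,"grip": 0.05},
  {"slide": [0,0,0],"turn": 0,"grip": 0.05},
])

```text
clock: 7.65
ee_pos: [0.5418, 0.2105, 0.1076]
tcp_rot: [-1.247, 2.852, -0.014]
force: [-0.3, -0.4, 0.7]
width: 0.0504
```

```bash
python3 -c "
from meas import *;st()"
```

```text
7.65 p [0.5418 0.2105 0.1076] pf [ 0.0152 -0.0301] q [ 0.13  0.87 -0.94  1.84  0.92  0.91  1.15] jaw 137.23 z [ 0.03   0.003 -1.   ] F [-0.3 -0.4  0.7] [ 0.03  0.05 -0.02] 0.0504
```

apply_moves([
  {"slide": [0,-0.001,-0.02],"turn": 0,"grip": 0.05},
  {"slide": [0,0,-0.02],"turn": 0,"grip": 0.05},
  {"slide": [0,0,-0.02],"turn": 0,"grip": 0.05},
  {"slide": [0,0,-0.015],"turn": 0,"grip": 0.05},
  {"slide": [0,0,0],"turn": 0,"grip": 0.05},
])

```text
clock: 8.15
ee_pos: [0.544, 0.2128, 0.0372]
tcp_rot: [-1.244, 2.843, -0.013]
force: [-0.2, -0.8, -0.2]
width: 0.0501
```

```bash
python3 -c "
from meas import *;st()"; python3 look.py 6 | grep upr
```

```text
8.15 p [0.544  0.2128 0.0372] pf [ 0.0178 -0.0282] q [ 0.08  0.96 -0.85  1.87  1.05  0.8   1.04] jaw 137.25 z [ 0.038  0.008 -0.999] F [-0.2 -0.8 -0.2] [-0.06  0.06  0.07] 0.0501
upr 233 [0.5175 0.3328 0.0759] [0.0155 0.0946] [0.016  0.0946]
upr 139 [0.5177 0.3303 0.075 ] [0.0152 0.0921] [0.017  0.0926]
```

View pics/top6z.png

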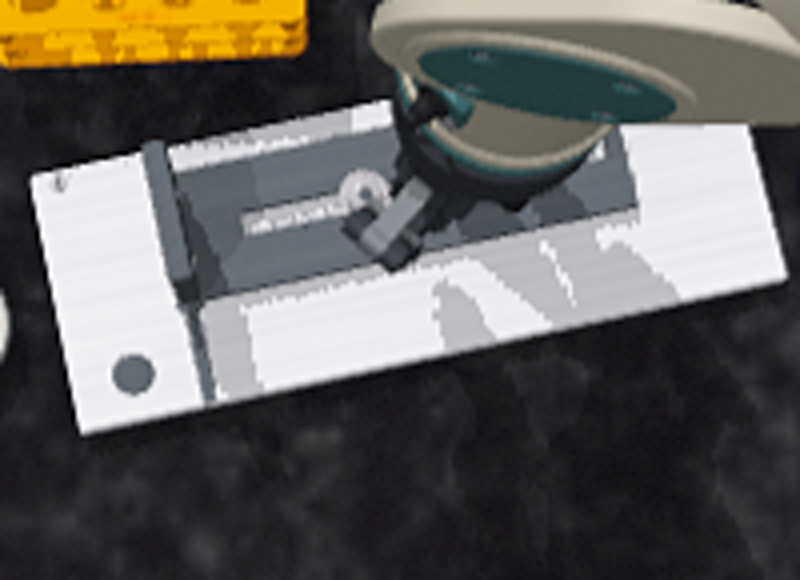

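View pics/scene6z.png

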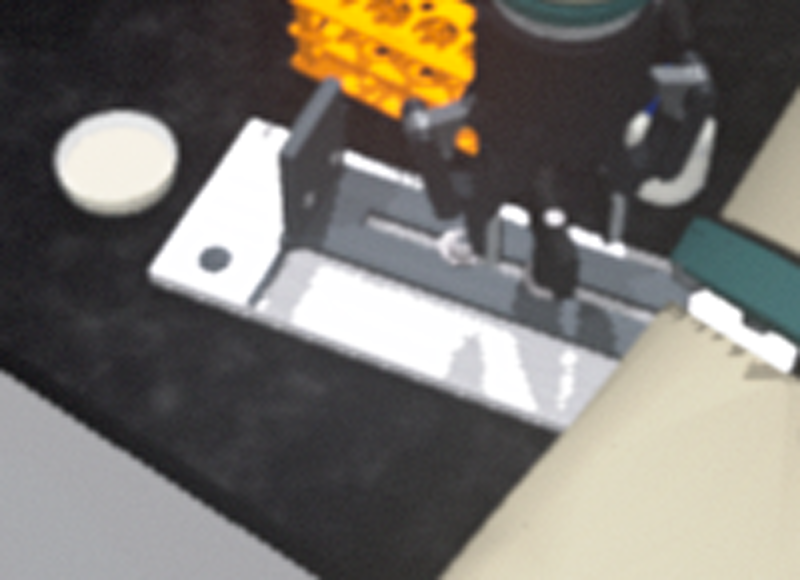

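The scene view shows the wing (about (553,245) in the zoom) between the two fingers, and the stop is still in line with the bar. I'll centre over the wing and close.

apply_moves([
  {"slide": [-0.001,-0.003,-0.006],"turn": 0,"grip": 0.04},
  {"slide": [-0.001,-0.001,-0.001],"turn": 0,"grip": 0.02},
  {"slide": [0,0,0],"turn": 0,"grip": 0.005},
  {"slide": [0,0,0],"turn": 0,"grip": 0.005},
  {"slide": [0,0,0],"turn": 0,"grip": 0.005},
], squeeze=25)

```text
clock: 8.75
ee_pos: [0.5439, 0.2106, 0.0342]
tcp_rot: [-1.241, 2.837, -0.01]
force: [0.3, 0.8, -3.3]
width: 0.0147
```

```bash
python3 -c "
from meas import *;st()"
```

```text
8.75 p [0.5439 0.2106 0.0342] pf [ 0.0172 -0.0304] q [ 0.08  0.96 -0.84  1.88  1.06  0.79  1.03] jaw 137.23 z [ 0.044  0.012 -0.999] F [ 0.3  0.8 -3.3] [ 0.09 -0.02  0.02] 0.0147
```

apply_moves([
  {"slide": [0,0,0],"turn": 0,"grip": 0.005},
  {"slide": [0,0,0],"turn": -4,"grip": 0.005},
  {"slide": [0,0,0],"turn": -5,"grip": 0.005},
  {"slide": [0,0,0],"turn": -5,"grip": 0.005},
  {"slide": [0,0,0],"turn": -5,"grip": 0.005},
])

```text
clock: 9.25
ee_pos: [0.5439, 0.2106, 0.0341]
tcp_rot: [-0.739, 3.009, -0.021]
force: [0.1, 0.4, -1.8]
width: 0.0147
```

```bash
python3 -c "
from meas import *;st()"
```

```text
9.25 p [0.5439 0.2106 0.0341] pf [ 0.0173 -0.0304] q [ 0.04  0.93 -0.77  1.87  1.02  0.75  0.72] jaw 117.56 z [ 0.045 -0.003 -0.999] F [ 0.1  0.4 -1.8] [0.05 0.07 0.07] 0.0147
```

apply_moves([
  {"slide": [0,0,0],"turn": -5,"grip": 0.005},
  {"slide": [0,0,0],"turn": -5,"grip": 0.005},
  {"slide": [0,0,0],"turn": -5,"grip": 0.005},
  {"slide": [0,0,0],"turn": -5,"grip": 0.005},
  {"slide": [0,0,0],"turn": -5,"grip": 0.005},
])

```text
clock: 9.75
ee_pos: [0.544, 0.2105, 0.0341]
tcp_rot: [-0.043, 3.102, -0.036]
force: [-0.3, 0.1, -1.4]
width: 0.0148
```

apply_moves([
  {"slide": [0,0,0],"turn": -5,"grip": 0.005},
  {"slide": [0,0,0],"turn": -5,"grip": 0.005},
  {"slide": [0,0,0],"turn": -5,"grip": 0.005},
  {"slide": [0,0,0],"turn": -4,"grip": 0.005},
  {"slide": [0,0,0],"turn": -2,"grip": 0.005},
])

```text
clock: 10.25
ee_pos: [0.544, 0.2104, 0.0341]
tcp_rot: [0.546, 3.059, -0.049]
force: [0.8, 0.3, -2.1]
width: 0.0149
```

```bash
python3 -c "
from meas import *;st()"
```

```text
10.25 p [0.544  0.2104 0.0341] pf [ 0.0173 -0.0306] q [-0.08  0.88 -0.59  1.85  0.84  0.68  0.02] jaw 69.73 z [ 0.028 -0.037 -0.999] F [ 0.8  0.3 -2.1] [0.02 0.   0.09] 0.0149
```

apply_moves([
  {"slide": [0,0,0],"turn": -3,"grip": 0.005},
  {"slide": [0,0,0],"turn": -2,"grip": 0.005},
  {"slide": [0,0,0],"turn": -2,"grip": 0.005},
  {"slide": [0,0,0],"turn": -2,"grip": 0.005},
  {"slide": [0,0,0],"turn": -2,"grip": 0.005},
])

```text
clock: 10.75
ee_pos: [0.5439, 0.2103, 0.0341]
tcp_rot: [0.85, 2.992, -0.054]
force: [0.2, 0.0, -1.0]
width: 0.0147
```

```bash
python3 -c "
from meas import *;st()"
```

```text
10.75 p [0.5439 0.2103 0.0341] pf [ 0.0172 -0.0307] q [-0.11  0.87 -0.54  1.84  0.78  0.67 -0.13] jaw 58.27 z [ 0.02  -0.042 -0.999] F [ 0.2  0.  -1. ] [0.05 0.06 0.38] 0.0147
```

Torque has jumped from 0.07–0.09 to 0.38 N·m, so the knob has reached its stop. I'll release and look.

apply_moves([
  {"slide": [0,0,0],"turn": 0,"grip": 0.005},
  {"slide": [0,0,0],"turn": 0,"grip": 0.025},
  {"slide": [0,0,0],"turn": 0,"grip": 0.05},
  {"slide": [0,0,0.02],"turn": 0,"grip": 0.05},
  {"slide": [0,0,0.04],"turn": 0,"grip": 0.05},
])

```text
clock: 11.25
ee_pos: [0.541, 0.2087, 0.0913]
tcp_rot: [0.853, 2.998, -0.064]
force: [-0.0, -0.4, -0.3]
width: 0.05
```

apply_moves([
  {"slide": [0,0,0.045],"turn": 0,"grip": 0.05},
  {"slide": [-0.02,-0.01,0.03],"turn": 0,"grip": 0.05},
  {"slide": [-0.03,-0.02,0.01],"turn": 0,"grip": 0.05},
  {"slide": [-0.035,-0.03,0],"turn": 0,"grip": 0.05},
  {"slide": [-0.035,-0.03,0],"turn": 0,"grip": 0.05},
])

```text
clock: 11.75
ee_pos: [0.4248, 0.1242, 0.1855]
tcp_rot: [0.848, 2.988, -0.039]
force: [-0.5, -0.4, 0.7]
width: 0.0502
```

```bash
python3 look.py 7|grep -v '^\['; python3 -c "
from meas import *
for n in('top','scene'): wing(pickle.load(open(n+'7.pkl','rb')))"
```

```text
11.75 p [0.4248 0.1242 0.1855] pf [-0.1166 -0.0916] q [ 0.15  0.49 -0.75  2.12  0.57  0.72  0.04] jaw 58.28 z [ 0.027 -0.034 -0.999] F [-0.5 -0.4  0.7] [-0.04  0.02  0.03] 0.0502
upr 231 [0.5177 0.3328 0.0756] [0.0157 0.0946] [0.0157 0.0946]
mark 75 [249.8 232.6] [-0.0326  0.0946] ext [34.7  6. ]
mark 78 [232.9 238.3] [-0.0358  0.1235] ext [14.9 16.3]
upr 120 [0.5148 0.3302 0.0752] [0.0124 0.0926] [0.0166 0.0928]
mark 38 [233.1 234.4] [-0.0348  0.1219] ext [14.1 14.1]
mark 305 [255.4 241.5] [-0.0326  0.0749] ext [34.8 40.2]
wing 244 [0.5418 0.2112 0.0604] [0.0118 0.0528] 154.25 mid [0.5422 0.2107 0.0605]meas.py:45: RuntimeWarning: Mean of empty slice.
  q=P[m]; mu=q.mean(0); ev,V=np.linalg.eigh(np.cov((q-mu)[:,:2].T)); print("wing",len(q),mu.round(4),np.sqrt(12*ev).round(4),np.degrees(np.arctan2(V[1,1],V[0,1])).round(2),"mid",((q.min(0)+q.max(0))/2).round(4))
  ret = um.true_divide(
  avg = a.mean(axis, **keepdims_kw)
meas.py:45: RuntimeWarning: Degrees of freedom <= 0 for slice
  q=P[m]; mu=q.mean(0); ev,V=np.linalg.eigh(np.cov((q-mu)[:,:2].T)); print("wing",len(q),mu.round(4),np.sqrt(12*ev).round(4),np.degrees(np.arctan2(V[1,1],V[0,1])).round(2),"mid",((q.min(0)+q.max(0))/2).round(4))
  c *= np.true_divide(1, fact)
  c *= np.true_divide(1, fact)
Traceback (most recent call last):
  File "meas.py", line 45, in wing
    q=P[m]; mu=q.mean(0); ev,V=np.linalg.eigh(np.cov((q-mu)[:,:2].T)); print("wing",len(q),mu.round(4),np.sqrt(12*ev).round(4),np.degrees(np.arctan2(V[1,1],V[0,1])).round(2),"mid",((q.min(0)+q.max(0))/2).round(4))
                                                                                                                                                                                      ~~~~~^^^
ValueError: zero-size array to reduction operation minimum which has no identity
```

View pics/top7z.png

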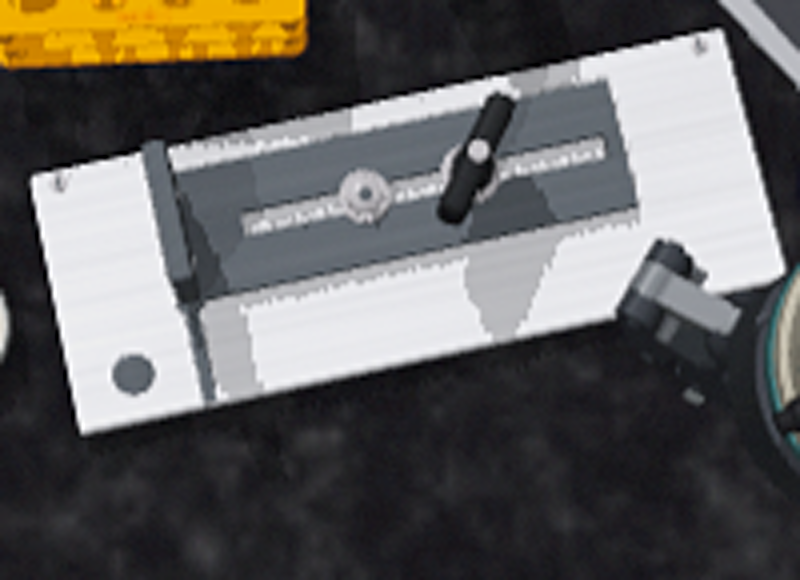

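The top view shows the wing at (478,158) at −25.75°, against −25.8° predicted at the stop. The pointer at (190,297) runs straight into the bar at (205,350), and the gripper is clear.

```bash
python3 -c "
from plant import *
print(sign_off())"
```

```text
the job is handed in; nothing more can be done
None
```

The end stop is at the bar mark, the wing knob is tightened to its stop, and I handed the job in at about 11.9 s of the 40 s allowed. `sign_off()` gave no verdict.

I pinched the end stop's upright and slid it about 38 mm to the left, let go, and checked it. Then I gripped the wing knob and turned it clockwise, opened the fingers and backed away.

| Last check | Result |
|---|---|
| Stop against bar mark, top camera | both at 94.6 mm along the slide, so they agree to under 0.5 mm |
| Stop against bar mark, scene camera | stop at 92.6–92.8 mm; the bar was partly hidden this time, but measured about 92.5 mm earlier |
| Stop after tightening | no movement seen in the top camera |
| Knob angle, top camera | −25.75°, against −25.8° expected at the stop (1.3 rad) |
| Knob torque | rose from 0.07–0.09 to 0.38 N·m at the end of the turn |
| Gripper | open, well clear of the plate, force reading about 1 N |

- **Camera disagreement:** the two cameras differ by about 2 mm in absolute position, which is within the stated calibration. I compared the stop and the mark within each camera's own view.
- **Failed check:** the final knob measurement from the scene camera returned no points, so the knob angle rests on the top camera and the torque rise.
- **Odd reading:** while gripping the 12 mm wing the finger opening read 14.7 mm. The tool was tilted about 2.6°, which may be why; the knob still turned normally.

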